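# Slide the posed lay figure back into its gap

### The arm

A 6-joint arm with a two-finger parallel gripper is mounted at the origin on the work surface. World frame = base frame: x ahead of the robot, y to its left, z up, the work surface at z = 0. Lengths are in m, angles in rad, forces in N, time in s.
With the tool pointing down it reaches from about 0.3 to 0.875 m from the base axis. Payload 6.4 kg.
Tool frame: the origin (TCP) lies between the finger pads; the fingertips stand 22 mm ahead of it and the grasp point (between the pads) lies 3 mm ahead of it; z points along the fingers, y is the line along which they close (so a half turn about z gives the same grasp; the last joint's range is limited). The gripper opens to 85 mm and grips with 20 to 120 N. Pads are 22 mm wide; open, the fingers measure 114 mm over their backs; the gripper's body (76 mm by 85 mm) begins 54 mm behind the grasp point. The pads swing forward as they close: fully open they stand 13 mm farther back than shut.
Start: joints at [-1.516, 0.181, 1.607, -0, 1.354, -0.206], TCP at [0.148, -0.556, 0.253] pointing down, gripper open.
Joint ranges: [-2.99, 2.99], [-0.89, 2.07], [0.3, 2.58], [-1.14, 4.28], [0, 2.63], [-3.12, 3.12]. Speed limits (rad/s): [2.57, 2.57, 3.01, 3.14, 3.14, 3.14].

### API

Orientations are given as a unit quaternion [w, x, y, z].
In Python, from bench import ctrl, imaging, workorder gives the robot as it stands.
- The arm moves only by the shell command python3 -m pendant 'ROWS' [OPENING]. ROWS is JSON, a list of rows, each a list of 4 numbers: the shift along the tool's x, y, z in cm, then the turn about the tool's z in degrees. In form: [[dx, dy, dz, roll], ...]. A call has 1 to 12 rows; each row is the pose to reach, as a shift and turn from the pose commanded when the call began, along the tool's axes at that moment; what a row does not reach only later rows make up. A row lasts 1/12 s, in which the tool goes at most 41.7 mm and 7.16 degrees, less where a joint would pass 70% of its speed; a pose out of reach is approached as far as the arm can. A call with a gripper value outside its range is refused whole. OPENING is the opening, from 0 (shut) to 1 (fully open), set as the call begins (- or left out, the last holds). The fingers move at their own pace and stop on an object; the grip force is fixed at half the most. Time passes only in rows, so rows that repeat a pose let the fingers close. It gives the time, the measured TCP pose, the force, the opening and the grip force at its end, in the units of the state.
- ctrl.get_obs(): the state, without advancing time (a new reading comes with each control period).
- imaging.camera(name): name is "scene" or "side" or "wrist"; returns the picture (420x560x3 uint8, red, green, blue); there is no depth.
- imaging.camera_info(name): a dict with "K" (3x3 intrinsics, pixels), "k1" (the pictures are not rectified: a ray, as slopes to the right and down, at radius r is drawn at 1 + k1 r^2 times it, then the intrinsics apply), "T" (4x4, takes a point from camera to world coordinates); the wrist camera has in their place "tool_from_camera" (4x4, takes a point from camera to tool coordinates, whose origin is the TCP and whose axes are the flange's). Camera axes: x right, y up, looking along -z (the intrinsics and any distortion apply to the point x, -y, -z); pixel columns grow to the right and rows downward; lengths in m; the calibration is good to about 2 mm. A picture is of the moment at which its call begins: read the wrist's pose just before it. camera_info takes no time and is no camera call.
- workorder.hand_in(): hands the job in; it is judged then, once.
The state is a dict: "time_s": time; "q": joint angles; "dq": joint speeds; "joint_efforts": joint torques, N m; "eef_pos": TCP position; "eef_rot": TCP orientation; "wrist_force": force on the tool from outside, world axes, zero at the start; "torque": the same for the moment, N m; "opening": opening from 0.0 (shut) to 1.0 (fully open); "grasp_force": force on a finger pad.
Only numpy, scipy, OpenCV 4.12 (cv2) and the standard library are available. Lean on these libraries where they do the work, as an engineer would, in place of code of your own. Each camera call takes 0.05 s, during which the arm holds its last target. There are 200 camera calls.

### The job

The wooden artist's lay figure has been posed for a drawing and now stands in the way on the desk. Without picking it up, push it by its round base only, touching no part of the posed figure above, and slide it upright across the desk into the gap between the black pencil pot and the white brush jar until its base comes up against the front of the black paper tray. Leave everything else on the desk where it is.

Things in the scene. Friction and masses are not known exactly. Their poses are not given: they have to be found in the camera images.
- manikin: the artist's lay figure as a whole, brown wood, 238 mm tall, about 0.2 kg, loose; its base is a plain round disc 84 mm across and 18 mm thick, flat on the desk. Origin: centre of the disc's underside; z up along its middle, -x the way it faces. On the robot's side of it lies a fixed green sketchbook, at most 20 mm high, ending 15 mm or more short of the disc
- figure: the posed figure that is fixed on the disc (same origin and axes as manikin): feet, legs, torso, head and arms of brown wood on a thin steel rod, from 18 mm to 238 mm above the desk; its widest parts, the elbows and hands between 110 and 180 mm up, reach at most 46 mm out from the middle line, the legs at most 30 mm
- tray: black A3 paper tray along the desk's left side, with white sheets and a white paper roll; fixed; 460 mm wide, 330 deep, walls 45 mm high. Origin: on the desk at the middle of its front face (the long face towards the middle of the desk, which looks right); x points into the tray (left), y along the face towards the robot. The gap lies before the face's middle; the base touches the face with its centre 42 mm before it
- pencil_pot: black metal pencil pot with coloured pencils, 76 mm across, 100 mm high, pencils up to about 190 mm; loose. Origin: centre of its underside. It stands close to the tray's front about 140 mm to one side of the gap's middle (nearer the robot or farther, it varies)
- brush_jar: white ceramic jar with paint brushes, 76 mm across, 95 mm high, brushes up to about 195 mm; loose. Origin: centre of its underside. It stands close to the tray's front about 140 mm to the other side of the gap's middle
- wine_glass: empty stemmed wine glass, foot 68 mm, bowl 80 mm across, 185 mm high, loose, to be left alone. Origin: centre of the foot's underside
- ink_bottle: small round amber ink bottle with black cap, 54 mm across, 65 mm high, loose, to be left alone. Origin: centre of its underside
- glue_stick: glue stick standing upright, white with a red cap, 29 mm across, 92 mm high, loose, to be left alone. Origin: centre of its underside
- eraser: white eraser in a blue sleeve, 24 x 55 x 13 mm, loose, to be left alone. Origin: centre of its underside
- sharpener: small metal pencil sharpener, 26 x 16 x 12 mm, loose, to be left alone. Origin: centre of its underside

How it is judged:
By the outcome, as a careful person would: the job done as asked, in the order asked, and still so for the second after the job is handed in, with the robot touching nothing.
It also fails if it takes over 64 s, if anything falls off the work surface, if the arm or the gripper's body presses on something with over 40 N, if the wrist force passes 120 N, or if a joint passes its speed limit or range.

## Working session

There is one attempt and no reset: what is moved stays moved. The work goes in short steps, Python scripts to look and compute and a shell command to move; the robot and the scene stay as the last step left them, time stands still between calls to the robot, and variables do not carry over. Pictures are saved under pics/ and viewed, at most 12 in all, crops included, and the job is handed in when it is done.

```bash
ls; mkdir -p pics; cat > h.py <<'E'
import numpy as np, cv2
from bench import ctrl, imaging, workorder
def save(name,f):
    im=imaging.camera(name); cv2.imwrite('pics/'+f,im[:,:,::-1]); return im
def ray(name,u,v,T=None):
    c=imaging.camera_info(name);K=np.array(c['K']);k=c['k1']
    T=np.array(c['T']) if T is None else T
    d=np.array([(u-K[0,2])/K[0,0],(v-K[1,2])/K[1,1]]);s=d.copy()
    for _ in range(20): s=d/(1+k*(s@s))
    r=T[:3,:3]@np.array([s[0],-s[1],-1.]); return T[:3,3],r/np.linalg.norm(r)
def onz(name,u,v,z=0,T=None):
    o,r=ray(name,u,v,T); return o+r*(z-o[2])/r[2]
def proj(name,p,T=None):
    c=imaging.camera_info(name);K=np.array(c['K']);T=np.array(c['T']) if T is None else T
    q=np.linalg.inv(T)@np.append(p,1); s=np.array([q[0],-q[1]])/-q[2]; s=s*(1+c['k1']*(s@s))
    return K[:2,:2]@s+K[:2,2]
E
python3 - <<'E'
from h import *
save('scene','s1.png');save('side','d1.png')
o=ctrl.get_obs();print(o['time_s'],o['eef_pos'],o['eef_rot'],o['q'])
for n in('scene','side'):
    c=imaging.camera_info(n);print(n,c['K'],c['k1'],np.round(c['T'],3))
E
```

```text
pics
0.1 [ 0.14825176 -0.55510731  0.25249976] [-7.69742665e-04  9.91512039e-01  1.30012607e-01  7.40356733e-05] [-1.51632461e+00  1.81473056e-01  1.60784782e+00  3.16365693e-05
  1.35381806e+00 -2.06298585e-01]
scene [[428.25715555   0.         283.49474148]
 [  0.         428.25715555 210.86428709]
 [  0.           0.           1.        ]] 0.0013720084904428565 [[-0.274 -0.528  0.804  1.321]
 [ 0.962 -0.154  0.226  0.121]
 [ 0.005  0.835  0.55   0.573]
 [ 0.     0.     0.     1.   ]]
side [[488.88312107   0.         279.55176741]
 [  0.         488.88312107 214.24886945]
 [  0.           0.           1.        ]] -0.0826615925490768 [[-0.818  0.443 -0.368  0.064]
 [-0.575 -0.611  0.544  0.671]
 [ 0.016  0.656  0.754  1.051]
 [ 0.     0.     0.     1.   ]]
```

View pics/s1.png

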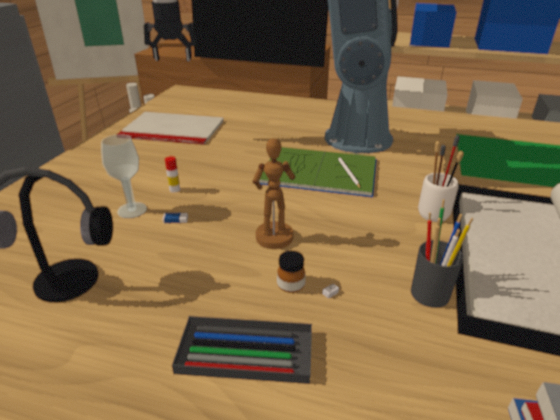

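View pics/d1.png

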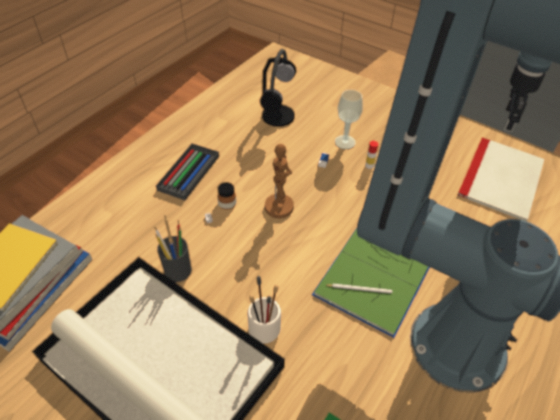

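The scene view shows the disc at about (274,236), the ink bottle at (291,285), the sharpener at (331,291), the pot at (433,290), the jar at (438,205) and the tray front along u≈458. In the side view the disc is at (279,206), the pot at (175,265), the jar at (263,325), and the tray front edge runs from (142,263) to (282,360).

```bash
python3 - <<'E'
from h import *
p=lambda *a:print(a[0],a[1],a[2],np.round(onz(*a)[:2],3))
for n,f,box in(('scene','s1.png',(250,215,300,252)),('side','d1.png',(258,192,300,222))):
    im=cv2.imread('pics/'+f); x0,y0,x1,y1=box
    hsv=cv2.cvtColor(im,cv2.COLOR_BGR2HSV)[y0:y1,x0:x1]
    m=((hsv[...,2]<150)&(hsv[...,1]>120)).astype('uint8')
    # disc outline: leftmost/rightmost columns
    cs=max(cv2.findContours(m,0,1)[0],key=cv2.contourArea)[:,0]+[x0,y0]
    l=cs[cs[:,0].argmin()];r=cs[cs[:,0].argmax()];b=cs[cs[:,1].argmax()]
    print(n,l,r,b,(l+r)/2)
    a,c=onz(n,*l,.01),onz(n,*r,.01); print('disc mid',np.round((a+c)/2,3),'width',np.linalg.norm(a-c),'bottom',np.round(onz(n,*b,0),3))
for a in[('scene',456,192,.045),('scene',458,335,.045),('side',142,263,.045),('side',282,360,.045)]:p(*a)
# pot/jar rims and bottom
for a in[('scene',435,250,.1),('scene',433,300,0),('side',174,248,.1),('scene',439,182,.095),('scene',436,216,0),('side',264,308,.095)]:p(*a)
for a in[('scene',291,260,.065),('scene',291,289,0),('side',226,188,.065),('scene',331,292,.006),('side',209,218,.006),('scene',176,218,.006),('side',324,160,.006),('scene',174,189,0),('scene',132,210,0),('side',346,142,0),('side',371,166,0)]:p(*a)
# sketchbook corners
for a in[('scene',262,186,.015),('scene',374,190,.015),('side',370,225,.015),('side',317,294,.015),('side',394,327,.015)]:p(*a)
a=cv2.imread('pics/s1.png')[150:340,220:480];b=cv2.imread('pics/d1.png')[130:380,120:320]
cv2.imwrite('pics/c.png',np.hstack([cv2.resize(a,None,fx=1.8,fy=1.8),np.zeros((342,4,3),'uint8'),cv2.resize(b,(274,342))]))
E
```

```text
scene [256 230] [299 243] [283 251] [277.5 236.5]
disc mid [ 0.6   -0.096  0.01 ] width 0.10576978933220507 bottom [ 0.633 -0.073  0.   ]
side [263 212] [292 210] [267 221] [277.5 211. ]
disc mid [ 0.583 -0.086  0.01 ] width 0.08278305931515315 bottom [ 0.591 -0.045  0.   ]
scene 456 192 [0.353 0.281]
scene 458 335 [0.811 0.262]
side 142 263 [0.741 0.281]
side 282 360 [0.308 0.287]
scene 435 250 [0.675 0.219]
scene 433 300 [0.694 0.234]
side 174 248 [0.673 0.225]
scene 439 182 [0.409 0.231]
scene 436 216 [0.402 0.243]
side 264 308 [0.399 0.228]
scene 291 260 [ 0.732 -0.029]
scene 291 289 [ 0.74  -0.026]
side 226 188 [ 0.722 -0.032]
scene 331 292 [0.733 0.049]
side 209 218 [0.726 0.045]
scene 176 218 [ 0.592 -0.345]
side 324 160 [ 0.59 -0.35]
scene 174 189 [ 0.464 -0.419]
scene 132 210 [ 0.583 -0.469]
side 346 142 [ 0.581 -0.473]
side 371 166 [ 0.459 -0.42 ]
scene 262 186 [ 0.408 -0.194]
scene 374 190 [0.347 0.088]
side 370 225 [ 0.343 -0.191]
side 317 294 [0.344 0.083]
side 394 327 [0.146 0.055]
```

View pics/c.png

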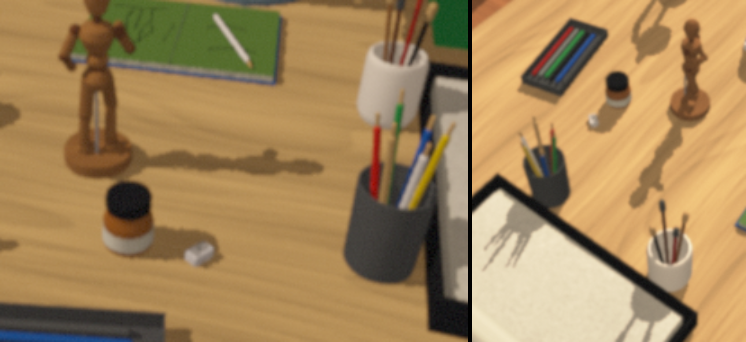

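The crop shows the disc spanning u 255.6–294 in the scene view, centred at (274.7,235), and at (279.8,205) in the side view. The way to the gap is clear. A vertical gripper body would hit the figure if I pushed with shut fingers. So I'll push with the back of one fully open finger, which puts the tool axis 99 mm from the disc centre, and keep the tool's y axis along the push.

```bash
cat >> h.py <<'E'
from scipy.spatial.transform import Rotation as R
def tool():
    o=ctrl.get_obs();q=np.array(o['eef_rot']);T=np.eye(4);T[:3,:3]=R.from_quat(q[[1,2,3,0]]).as_matrix();T[:3,3]=o['eef_pos'];return T
E
python3 - <<'E'
from h import *
print('disc',onz('scene',274.7,235,.01),onz('side',279.8,205.5,.01))
# tray face: bright-to-dark boundary, bottom edge in scene at z=0 is leftmost dark column
for v in(225,230,320,330):
    pass
im=cv2.imread('pics/s1.png');g=im.max(2)
for v in(236,240,308,316,324):
    u=np.where(g[v,440:480]<70)[0]; 
    if len(u): print(v,u[0]+440,np.round(onz('scene',u[0]+440,v,0),3),np.round(onz('scene',u[0]+440,v,.045),3))
im=cv2.imread('pics/d1.png');g=im.max(2)
for u in(200,205,210,215,220,225,230,235):
    r=np.where(g[270:345,u]<70)[0]
    if len(r): print(u,r[0]+270,np.round(onz('side',u,r[0]+270,.045),3),np.round(onz('side',u,r[0]+270,0),3))
c=imaging.camera_info('wrist');print(np.round(c['tool_from_camera'],3))
T=tool();print(np.round(T,3))
C=np.array([.588,-.088]);G=np.array([.538,.241]);d=(G-C)/np.linalg.norm(G-C)
P=np.append(C-d*.139,.2525);print('pre',P,'tool shift cm',100*T[:3,:3].T@(P-T[:3,3]),np.degrees(np.arctan2(-d[1],-d[0])),np.degrees(np.arctan2(T[1,1],T[0,1])))
E
```

```text
disc [ 0.59624964 -0.10212385  0.01      ] [ 0.59014428 -0.10708072  0.01      ]
308 457 [0.703 0.276 0.   ] [0.752 0.264 0.045]
316 458 [0.723 0.276 0.   ] [0.77  0.264 0.045]
324 458 [0.742 0.275 0.   ] [0.788 0.263 0.045]
200 301 [0.551 0.279 0.045] [0.572 0.261 0.   ]
205 305 [0.534 0.28  0.045] [0.555 0.263 0.   ]
210 309 [0.517 0.281 0.045] [0.538 0.264 0.   ]
215 312 [0.503 0.281 0.045] [0.522 0.263 0.   ]
220 315 [0.488 0.28  0.045] [0.507 0.262 0.   ]
225 319 [0.472 0.281 0.045] [0.491 0.264 0.   ]
230 323 [0.457 0.283 0.045] [0.474 0.265 0.   ]
235 326 [0.442 0.282 0.045] [0.459 0.264 0.   ]
[[-0.001  0.961  0.278  0.07 ]
 [ 1.     0.     0.001 -0.   ]
 [ 0.001  0.278 -0.961 -0.12 ]
 [ 0.     0.     0.     1.   ]]
[[ 0.966  0.258 -0.     0.148]
 [ 0.258 -0.966  0.002 -0.555]
 [ 0.    -0.002 -1.     0.252]
 [ 0.     0.     0.     1.   ]]
pre [ 0.60888481 -0.22542207  0.2525    ] tool shift cm [ 5.30059426e+01 -1.99779723e+01  4.84777767e-02] -81.35855917351901 -75.05933887866007
```

```bash
python3 -m pendant '[[4,-1.4,0,1],[8,-2.9,0,2],[12,-4.3,0,3],[16,-5.7,0,4],[20,-7.2,0,5],[24,-8.6,0,6],[28,-10,0,6.3],[32,-11.5,0,6.3],[36,-12.9,0,6.3],[40,-14.3,0,6.3],[44,-15.8,0,6.3],[48,-17.2,0,6.3]]' 1
```

```text
time_s: 1.1
eef_pos: [0.5608, -0.2694, 0.2529]
eef_rot: [-0.0, 0.997, 0.075, -0.0]
wrist_force: [0.2, -0.4, -0.4]
opening: 0.997
grasp_force: 0.0
```

```bash
python3 -m pendant '[[3,-1.4,0,0],[5,-2.4,0,0.4],[5,-2.4,0,0.4],[5,-2.4,0,0.4],[5,-2.4,0,0.4]]'; python3 - <<'E'
from h import *
T=tool()@np.array(imaging.camera_info('wrist')['tool_from_camera']);np.save('Tw.npy',T)
save('wrist','w1.png');print(np.round(tool(),4)); print(proj('wrist',[.593,-.103,.009],T))
E
```

```text
time_s: 1.52
eef_pos: [0.6047, -0.2401, 0.2526]
eef_rot: [-0.0, 0.997, 0.072, -0.001]
wrist_force: [0.6, 0.3, -0.1]
opening: 1.007
grasp_force: 0.0
[[ 9.898e-01  1.427e-01 -1.100e-03  6.045e-01]
 [ 1.427e-01 -9.898e-01  2.000e-04 -2.406e-01]
 [-1.000e-03 -3.000e-04 -1.000e+00  2.529e-01]
 [ 0.000e+00  0.000e+00  0.000e+00  1.000e+00]]
[171.72160284 175.73920184]
```

View pics/w1.png

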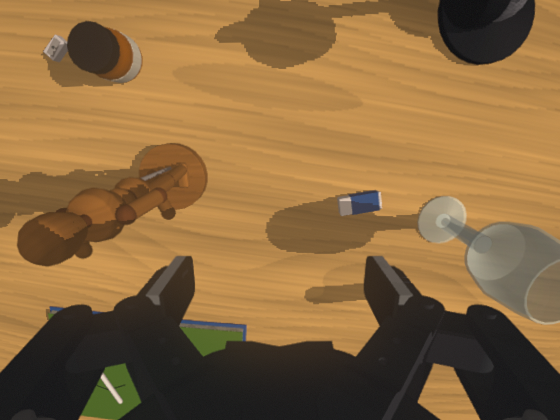

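The wrist view puts the disc at (172,177); I predicted (172,176), so (0.593,−0.103) holds. The finger backs look slanted, so I'll check the gripper's profile in the scene camera.

```bash
python3 - <<'E'
from h import *
print(imaging.camera_info('wrist')['K'],imaging.camera_info('wrist')['k1'])
im=save('scene','s2.png')
T=tool();p=proj('scene',T[:3,3]);print(p)
u,v=int(p[0]),int(p[1]);x0,y0=u-70,v-80
c=im[y0:y0+120,x0:x0+140,::-1]
a=cv2.resize(c,None,fx=3.4,fy=3.4,interpolation=cv2.INTER_CUBIC)
w=cv2.imread('pics/w1.png')[240:420,0:300]
print('crop origin',x0,y0)
b=cv2.resize(w,None,fx=1.05,fy=1.05)
H=max(a.shape[0],b.shape[0]);pad=lambda i:cv2.copyMakeBorder(i,0,H-i.shape[0],0,0,cv2.BORDER_CONSTANT)
cv2.imwrite('pics/c2.png',np.hstack([pad(a),pad(b)]))
for z in(.022,.009,0,-.02,-.04,-.06,-.08):
  print(z,[np.round(proj('scene',(T@[0,y,z,1])[:3])) for y in(.0425,.057,-.0425,-.057)],[np.round(proj('wrist',[.011,y,z],np.array(imaging.camera_info('wrist')['tool_from_camera']))) for y in(-.0425,-.057)])
E
```

```text
[[290.10286887   0.         278.85394767]
 [  0.         290.10286887 208.53938441]
 [  0.           0.           1.        ]] -0.0588367956829485
[204.4717867  125.15251914]
crop origin 134 45
0.022 [array([185., 134.]), array([178., 134.]), array([227., 137.]), array([234., 137.])] [array([199., 241.]), array([172., 241.])]
0.009 [array([184., 128.]), array([177., 128.]), array([226., 131.]), array([233., 131.])] [array([192., 251.]), array([163., 251.])]
0 [array([183., 124.]), array([176., 124.]), array([226., 126.]), array([233., 127.])] [array([187., 259.]), array([156., 259.])]
-0.02 [array([182., 114.]), array([175., 114.]), array([225., 116.]), array([232., 117.])] [array([171., 282.]), array([136., 281.])]
-0.04 [array([181., 104.]), array([173., 104.]), array([224., 106.]), array([232., 107.])] [array([150., 313.]), array([108., 312.])]
-0.06 [array([179.,  94.]), array([172.,  93.]), array([224.,  96.]), array([231.,  96.])] [array([120., 359.]), array([ 69., 356.])]
-0.08 [array([178.,  83.]), array([171.,  83.]), array([223.,  85.]), array([230.,  86.])] [array([ 73., 430.]), array([ 11., 423.])]
```

View pics/c2.png

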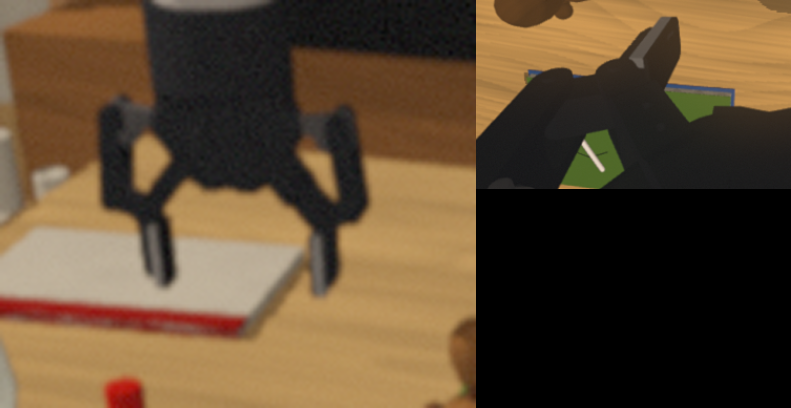

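The wrist crop and scene profile show the open tips about 9–10 mm ahead of the TCP. The knuckles flare to about ±76 mm some 40–85 mm above the tips, which is too close to the legs for a straight push with the flat of the finger. If I roll the gripper about 29°, the finger's outer corner does the pushing, and both the knuckle and the body keep clear of the figure.

```bash
python3 -m pendant '[[-0.2,-0.2,0,7],[-0.4,-0.5,0,14],[-0.6,-0.8,3,21],[-0.8,-1,7,28],[-0.8,-1,11,29],[-0.8,-1,15,29],[-0.8,-1,18,29],[-0.8,-1,20,29],[-0.8,-1,21.5,29],[-0.8,-1,22.2,29],[-0.8,-1,22.2,29],[-0.8,-1,22.2,29]]'; python3 - <<'E'
from h import *
T=tool();print(np.round(T,4));im=save('scene','s3.png');im2=save('wrist','w3.png')
a=cv2.resize(im[120:270,190:330,::-1],None,fx=3.2,fy=3.2,interpolation=cv2.INTER_CUBIC)
b=cv2.resize(im2[:,:,::-1],None,fx=.62,fy=.62);b=cv2.copyMakeBorder(b,0,a.shape[0]-b.shape[0],0,0,cv2.BORDER_CONSTANT)
cv2.imwrite('pics/c3.png',np.hstack([a,b]))
print(proj('scene',T[:3,3]))
E
```

```text
time_s: 2.62
eef_pos: [0.5965, -0.232, 0.0324]
eef_rot: [0.0, 0.984, -0.18, 0.001]
wrist_force: [-0.4, -0.9, -0.3]
opening: 1.0
grasp_force: 0.0
[[ 9.349e-01 -3.549e-01  1.300e-03  5.965e-01]
 [-3.549e-01 -9.349e-01 -8.000e-04 -2.320e-01]
 [ 1.500e-03  3.000e-04 -1.000e+00  3.240e-02]
 [ 0.000e+00  0.000e+00  0.000e+00  1.000e+00]]
[219.10822005 217.3445727 ]
```

View pics/c3.png

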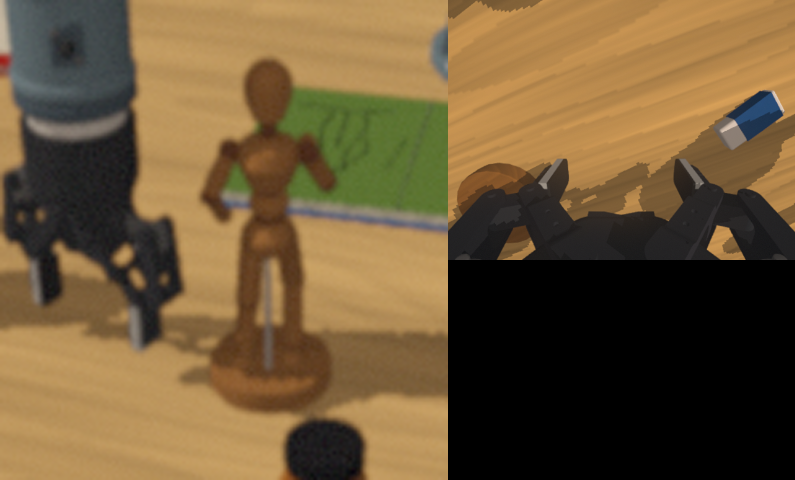

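The crop shows the hanging tool clear of the figure. Legs reach about 20 mm and the left hand about 45 mm towards the tool. The hand's depth decides which corner to push with, so I'll look at it in the side and first wrist pictures.

```bash
python3 - <<'E'
import cv2,numpy as np
a=cv2.resize(cv2.imread('pics/d1.png')[138:222,250:310],None,fx=6,fy=6,interpolation=cv2.INTER_CUBIC)
b=cv2.resize(cv2.imread('pics/w1.png')[130:280,5:225],None,fx=1.95,fy=1.95,interpolation=cv2.INTER_CUBIC)
b=cv2.copyMakeBorder(b,0,a.shape[0]-b.shape[0],0,0,cv2.BORDER_CONSTANT)
cv2.imwrite('pics/c4.png',cv2.convertScaleAbs(np.hstack([a,b]),alpha=1.6))
E
```

```text
(no output)
```

View pics/c4.png

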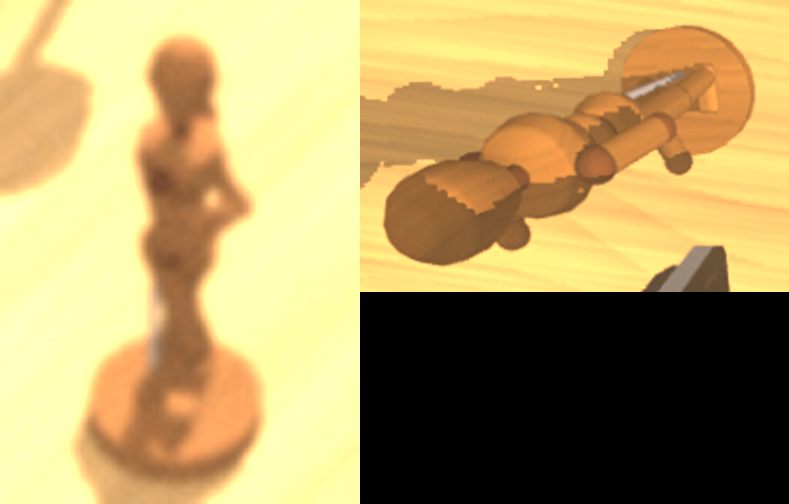

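The side view has a hand sticking out at (291,173). The first wrist view has the near arm's shoulder, elbow and hand at (126,213), (159,194) and (169,212). I'll triangulate those against the scene view.

```bash
python3 - <<'E'
from h import *
Tw=np.load('Tw.npy')
def tri(rs):
    A=0;b=0
    for o,r in rs:
        M=np.eye(3)-np.outer(r,r);A=A+M;b=b+M@o
    p=np.linalg.solve(A,b);return p,[np.linalg.norm((np.eye(3)-np.outer(r,r))@(p-o)) for o,r in rs]
for n,s,w in(('shoulder',(261.6,166.9),(126.5,213)),('elbow',(255,182.5),(159,194)),('hand',(259.4,186.3),(169,212))):
    p,e=tri([ray('scene',*s),ray('wrist',*w,Tw)]);q=p[:2]-[.593,-.103]
    print(n,np.round(p,3),np.round(e,4),'rel mm',np.round(q*1000),np.degrees(np.arctan2(q[1],q[0])))
p,e=tri([ray('scene',259.4,186.3),ray('side',290.8,173),ray('wrist',169,212,Tw)]);print(p,e)
# finger corner in w3 check
E
```

```text
shoulder [ 0.598 -0.128  0.175] [0.0004 0.0004] rel mm [  5. -25.] -79.69768463018569
elbow [ 0.606 -0.14   0.142] [0.0003 0.0003] rel mm [ 13. -37.] -70.32238532435069
hand [ 0.583 -0.14   0.12 ] [0.0008 0.0008] rel mm [-10. -37.] -105.2694915428009
[ 0.58108992 -0.14039277  0.1184987 ] [np.float64(0.0008191699188378765), np.float64(0.0017202742984945333), np.float64(0.0019640572192584226)]
```

Hand at (−10,−37) mm from the axis, 120 mm up; elbow at (13,−37) mm, 142 mm up. In the c3 crop, measured along the push, that leaves about 13 mm between body and hand at contact, and about 5 mm between knuckle and legs. Rolling another 6° evens these out. Then I'll lower the tool.

```bash
python3 -m pendant '[[-0.4,0,0.5,3],[-0.8,-0.1,1,6],[-0.8,-0.1,1.4,6],[-0.8,-0.1,1.4,6],[-0.8,-0.1,1.4,6]]'; python3 -m pendant '[[0,0,0.2,0],[0,0,0.3,0],[0,0,0.4,0],[0,0,0.4,0]]'
```

```text
time_s: 3.13
eef_pos: [0.5895, -0.2278, 0.0181]
eef_rot: [0.0, 0.973, -0.231, 0.001]
wrist_force: [0.6, -0.4, 0.7]
opening: 1.002
grasp_force: 0.0
time_s: 3.47
eef_pos: [0.5888, -0.2275, 0.0131]
eef_rot: [-0.0, 0.973, -0.231, -0.0]
wrist_force: [0.9, 0.4, 0.4]
opening: 1.0
grasp_force: 0.0
```

```bash
cat >> h.py <<'E'
def track(im=None,dbg=False):
    im=imaging.camera('scene') if im is None else im
    h=cv2.cvtColor(im,cv2.COLOR_RGB2HSV).astype(int)
    m=((h[...,0]<13)&(h[...,1]>120)&(h[...,2]>35)).astype('uint8');m[:140]=0
    m=cv2.morphologyEx(m,cv2.MORPH_OPEN,np.ones((3,3)))
    n,L,S,C=cv2.connectedComponentsWithStats(m)
    k=[i for i in range(1,n) if S[i,3]>40]
    k=max(k,key=lambda i:S[i,4]);ys,xs=np.where(L==k)
    b=ys.max();w=[(v,xs[ys==v].min(),xs[ys==v].max()) for v in range(b-26,b+1) if (ys==v).any()]
    W=max(r-l for _,l,r in w);g=[(v,l,r) for v,l,r in w if r-l>=W-1]
    u=np.mean([(l+r)/2 for _,l,r in g]);v=np.mean([x[0] for x in g])
    p=onz('scene',u,v,.009)
    if dbg: print(S[k],b,W,g)
    return p,u,v,b,W
E
python3 -m pendant '[[-0.4,-0.5,0,0],[-0.8,-1.1,0,0],[-1.2,-1.65,0,0],[-1.4,-1.95,0,0],[-1.4,-1.95,0,0],[-1.4,-1.95,0,0]]'
python3 - <<'E'
from h import *
print(track(cv2.imread('pics/s1.png')[:,:,::-1].copy(),1))
im=save('scene','s5.png');print(track(im,1));T=tool();print(T[:2,3])
E
```

```text
time_s: 3.97
eef_pos: [0.5853, -0.2032, 0.0134]
eef_rot: [0.0, 0.973, -0.231, 0.0]
wrist_force: [-0.2, -0.0, 0.2]
opening: 1.001
grasp_force: 0.0Traceback (most recent call last):
  File "<stdin>", line 2, in <module>
  File "h.py", line 27, in track
    k=max(k,key=lambda i:S[i,4]);ys,xs=np.where(L==k)
ValueError: max() iterable argument is empty
```

```bash
python3 - <<'E'
from h import *
im=imaging.camera('scene');cv2.imwrite('pics/s5.png',im[:,:,::-1])
s1=cv2.imread('pics/s1.png')[:,:,::-1].copy();h=cv2.cvtColor(s1,cv2.COLOR_RGB2HSV)
for p in((274,241),(262,236),(288,236),(274,225),(274,258),(320,240),(240,240),(274,190)):print(p,h[p[1],p[0]])
a=cv2.resize(im[125:265,205:325,::-1],None,fx=4,fy=4,interpolation=cv2.INTER_CUBIC)
cv2.imwrite('pics/c5.png',cv2.convertScaleAbs(a,alpha=1.4))
E
```

```text
(274, 241) [ 14 168 135]
(262, 236) [ 14 174 135]
(288, 236) [ 13 166 126]
(274, 225) [ 13  95 116]
(274, 258) [ 18 132 178]
(320, 240) [ 17 141 116]
(240, 240) [ 18 132 179]
(274, 190) [ 15 176 119]
```

View pics/c5.png

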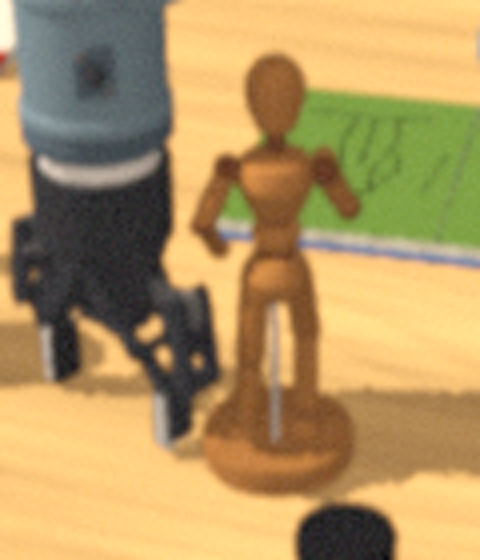

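In the crop the finger's right edge is at x≈192, the disc's left edge at x≈205, and both legs and hand are clear. I'll compare the finger's modelled outline with this picture and fix the colour tracker, since the disc hue is 13–14 and the desk 17–18.

```bash
sed -i "s/(h\[...,0\]<13)&(h\[...,1\]>120)/(h[...,0]<16)\&(h[...,1]>145)/" h.py; python3 - <<'E'
from h import *
T=tool()
for z in(.009,-.006):
  for y in(-.0425,-.050,-.057):
    print(z,y,[np.round((proj('scene',(T@[x,y,z,1])[:3])-[205,125])*4) for x in(.011,-.011)])
F=np.array([.593,-.103,.018]);print('disc top centre',(proj('scene',F)-[205,125])*4,'left',(proj('scene',F+.042*np.array([.274,-.962,0]))-[205,125])*4)
for f in('s1','s3','s5'):
    print(track(cv2.imread(f'pics/{f}.png')[:,:,::-1].copy()))
E
```

```text
0.009 -0.0425 [array([151., 446.]), array([180., 429.])]
0.009 -0.05 [array([160., 452.]), array([189., 434.])]
0.009 -0.057 [array([169., 457.]), array([198., 439.])]
-0.006 -0.0425 [array([150., 424.]), array([179., 407.])]
-0.006 -0.05 [array([159., 430.]), array([188., 412.])]
-0.006 -0.057 [array([168., 435.]), array([197., 417.])]
disc top centre [278.89271864 424.63791046] left [202.42996385 424.36552009]
(array([ 0.59188504, -0.1052005 ,  0.009     ]), np.float64(273.94444444444446), np.float64(234.0), np.int64(248), np.int64(36))
(array([ 0.59542299, -0.10409916,  0.009     ]), np.float64(273.95454545454544), np.float64(235.0), np.int64(247), np.int64(36))
(array([ 0.5990918 , -0.10353338,  0.009     ]), np.float64(273.7142857142857), np.float64(236.0), np.int64(248), np.int64(37))
```

The model fits with the finger back at about 53 mm, and the corner lines up with disc and goal (99.2° against 99.0°). First push: about 40 mm past contact.

```bash
cat >> h.py <<'E'
def report():
    T=tool();im=imaging.camera('scene');p,u,v,b,W=track(im)
    q=onz('scene',u,b+.7,0)-.042*np.array([.962,.272,0]);F=np.array([(p[0]+q[0])/2,(p[1]+q[1])/2])
    f=-T[:2,1];s=-T[:2,0];c=T[:2,3]+.053*f+.011*s;G=np.array([.538,.237])
    a=lambda x:np.degrees(np.arctan2(x[1],x[0]))
    print('t',ctrl.get_obs()['time_s'],'A',np.round(T[:3,3],4),'p',np.round(p,4),'q',np.round(q,4),'W',W)
    print('F',np.round(F,4),'corner->F',np.round(1000*np.linalg.norm(F-c),1),'mm angle',a(F-c),'goal angle',a(G-F),'dist',np.linalg.norm(G-F))
    return im,T,F
E
python3 -c "
from h import *
report()"
python3 -m pendant '[[-0.2,-0.3,0,0],[-0.4,-0.6,0,0],[-0.6,-0.9,0,0],[-0.8,-1.2,0,0],[-1.05,-1.5,0,0],[-1.3,-1.8,0,0],[-1.55,-2.1,0,0],[-1.8,-2.45,0,0],[-2.05,-2.8,0,0],[-2.3,-3.2,0,0],[-2.65,-3.65,0,0],[-2.65,-3.65,0,0]]'
python3 -c "
from h import *
im,T,F=report();cv2.imwrite('pics/s6.png',im[:,:,::-1])"
```

```text
t 4.0667 A [ 0.5853 -0.2036  0.0134] p [ 0.5972 -0.1035  0.009 ] q [ 0.5905 -0.1047  0.    ] W 36
F [ 0.5938 -0.1041] corner->F 47.6 mm angle 96.64256216095393 goal angle 99.29491815459657 dist 0.34561394149688834
time_s: 5.07
eef_pos: [0.5776, -0.1578, 0.0131]
eef_rot: [-0.0, 0.973, -0.231, -0.0]
wrist_force: [0.1, -0.3, -0.4]
opening: 0.998
grasp_force: 0.2
t 5.1167 A [ 0.5776 -0.1578  0.0131] p [ 0.5838 -0.0642  0.009 ] q [ 0.5826 -0.0651  0.    ] W 37
F [ 0.5832 -0.0647] corner->F 41.7 mm angle 101.58770547846581 goal angle 98.51791462314904 dist 0.305052453231443
```

Contact confirmed: the corner-to-centre distance is 41.7 mm and the disc moved 40 mm. It drifts slightly towards −x, so I'll shift the contact 4.5 mm to −x and push on.

```bash
python3 -m pendant '[[0.25,0.35,0,0],[-0.1,0.6,0,0],[-0.36,0.26,0,0],[-0.65,-0.15,0,0],[-0.95,-0.55,0,0],[-1.24,-0.95,0,0],[-1.53,-1.36,0,0],[-1.89,-1.85,0,0],[-2.24,-2.33,0,0],[-2.65,-2.9,0,0],[-3,-3.38,0,0],[-3.3,-3.8,0,0]]'
python3 -m pendant '[[0,0,0,0]]' >/dev/null
python3 -c "
from h import *
im,T,F=report();cv2.imwrite('pics/s7.png',im[:,:,::-1])"
```

```text
time_s: 6.12
eef_pos: [0.5654, -0.1095, 0.0133]
eef_rot: [-0.0, 0.973, -0.231, -0.0]
wrist_force: [0.2, -0.2, -0.7]
opening: 0.998
grasp_force: 0.5
t 6.25 A [ 0.5652 -0.109   0.0132] p [ 0.5694 -0.0149  0.009 ] q [ 0.5686 -0.0173  0.    ] W 37
F [ 0.569  -0.0161] corner->F 41.9 mm angle 103.96884092313549 goal angle 96.99201246731994 dist 0.2549829411945627
```

```bash
python3 -m pendant '[[0.28,0.42,0,0],[-0.1,0.7,0,0],[-0.39,0.86,0,0],[-0.67,0.44,0,0],[-0.95,0.02,0,0],[-1.23,-0.39,0,0],[-1.56,-0.89,0,0],[-1.89,-1.39,0,0],[-2.28,-1.97,0,0],[-2.67,-2.56,0,0],[-3.06,-3.14,0,0],[-3.45,-3.72,0,0]]' >/dev/null
python3 -m pendant '[[0,0,0,0]]'
python3 -c "
from h import *
im,T,F=report();cv2.imwrite('pics/s8.png',im[:,:,::-1])"
```

```text
time_s: 7.33
eef_pos: [0.551, -0.0599, 0.0131]
eef_rot: [-0.0, 0.973, -0.231, -0.0]
wrist_force: [-0.0, -1.2, 0.7]
opening: 0.997
grasp_force: 0.0
t 7.3833 A [ 0.551  -0.0599  0.0131] p [0.5624 0.0355 0.009 ] q [0.5615 0.0315 0.    ] W 38
F [0.562  0.0335] corner->F 41.2 mm angle 94.14732214890793 goal angle 96.72024075690608 dist 0.2049479654901385
```

```bash
python3 -m pendant '[[-0.22,-0.33,0,0],[-0.45,-0.67,0,0],[-0.7,-1.04,0,0],[-0.95,-1.42,0,0],[-1.2,-1.8,0,0],[-1.5,-2.24,0,0],[-1.8,-2.7,0,0],[-2.1,-3.14,0,0],[-2.4,-3.6,0,0],[-2.6,-3.9,0,0],[-2.78,-4.16,0,0],[-2.78,-4.16,0,0]]'
python3 -c "
from h import *
im,T,F=report();cv2.imwrite('pics/s9.png',im[:,:,::-1])
a=cv2.resize(im[110:270,230:400,::-1],None,fx=3.6,fy=3.6,interpolation=cv2.INTER_CUBIC);cv2.imwrite('pics/c9.png',cv2.convertScaleAbs(a,alpha=1.4))"
```

```text
time_s: 8.38
eef_pos: [0.5452, -0.0112, 0.0132]
eef_rot: [-0.0, 0.973, -0.231, -0.0]
wrist_force: [0.0, -0.6, 0.1]
opening: 1.004
grasp_force: 0.1
t 8.4333 A [ 0.5452 -0.0112  0.0132] p [0.5575 0.0848 0.009 ] q [0.5547 0.0791 0.    ] W 38
F [0.5561 0.082 ] corner->F 41.0 mm angle 94.4000755919245 goal angle 96.65232651031695 dist 0.15610045864654437
```

View pics/c9.png

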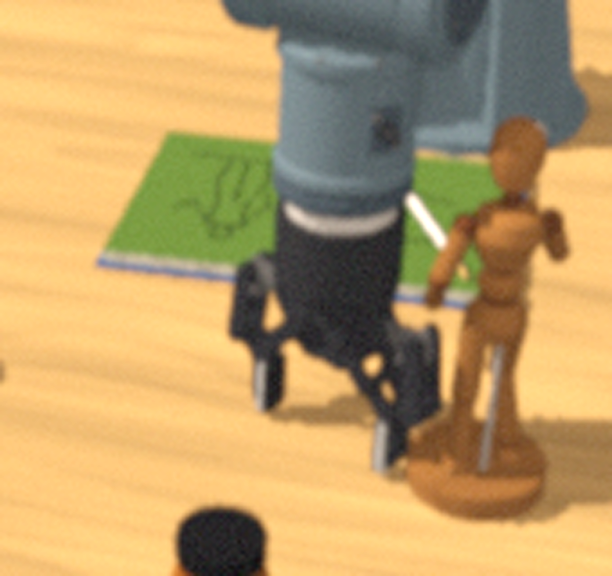

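The crop shows the finger against the disc with clear gaps: knuckle at 440 and leg at 455, body at 402 and hand at 428. The disc tracks at 97° as wanted, so I'll continue.

```bash
python3 -m pendant '[[-0.25,-0.38,0,0],[-0.52,-0.78,0,0],[-0.8,-1.2,0,0],[-1.1,-1.65,0,0],[-1.4,-2.1,0,0],[-1.7,-2.55,0,0],[-2,-3,0,0],[-2.35,-3.5,0,0],[-2.7,-4.05,0,0],[-3,-4.5,0,0],[-3.34,-5,0,0],[-3.34,-5,0,0]]'
python3 -c "
from h import *
im,T,F=report();cv2.imwrite('pics/s10.png',im[:,:,::-1])"
```

```text
time_s: 9.43
eef_pos: [0.5377, 0.0489, 0.0132]
eef_rot: [-0.0, 0.973, -0.231, -0.0]
wrist_force: [-0.5, 0.1, -0.2]
opening: 1.002
grasp_force: 0.0
t 9.4833 A [0.5377 0.0489 0.0132] p [0.5476 0.1444 0.009 ] q [0.5481 0.1372 0.    ] W 39
F [0.5479 0.1408] corner->F 39.7 mm angle 95.54628847613829 goal angle 95.84813302983535 dist 0.09673990521727881
```

```bash
python3 -m pendant '[[-0.25,-0.38,0,0],[-0.52,-0.78,0,0],[-0.8,-1.2,0,0],[-1.05,-1.6,0,0],[-1.3,-2,0,0],[-1.6,-2.45,0,0],[-1.9,-2.85,0,0],[-2.2,-3.3,0,0],[-2.5,-3.75,0,0],[-2.7,-4.1,0,0],[-2.78,-4.2,0,0],[-2.78,-4.2,0,0]]'
python3 -c "
from h import *
im,T,F=report();cv2.imwrite('pics/s11.png',im[:,:,::-1])"
```

```text
time_s: 10.48
eef_pos: [0.5321, 0.0982, 0.0133]
eef_rot: [-0.0, 0.973, -0.231, -0.0]
wrist_force: [-0.6, -0.4, -0.3]
opening: 0.996
grasp_force: 0.1
t 10.5333 A [0.5321 0.0982 0.0133] p [0.5545 0.1768 0.009 ] q [0.5392 0.1679 0.    ] W 23
F [0.5469 0.1724] corner->F 21.9 mm angle 88.0571985995834 goal angle 97.80547756090616 dist 0.06523199658797812
```

The pencils now hide part of the disc in this view. Geometry puts F at about (0.542, 0.192), so about 45 mm remain. I'll push 35 mm, then look from the side.

```bash
python3 -m pendant '[[-0.2,-0.3,0,0],[-0.4,-0.6,0,0],[-0.6,-0.9,0,0],[-0.8,-1.2,0,0],[-1,-1.5,0,0],[-1.2,-1.8,0,0],[-1.4,-2.1,0,0],[-1.6,-2.4,0,0],[-1.8,-2.7,0,0],[-1.95,-2.9,0,0],[-1.95,-2.9,0,0]]'
python3 -c "
from h import *
im=save('side','d12.png');s=save('scene','s12.png')
T=tool();f=-T[:2,1];s_=-T[:2,0];c=T[:2,3]+.053*f+.011*s_;print('F est',c+.042*np.array([-.105,.9945]))
a=cv2.resize(im[165:365,130:330,::-1],None,fx=2,fy=2,interpolation=cv2.INTER_CUBIC)
b=cv2.resize(s[120:320,290:490,::-1],None,fx=2,fy=2,interpolation=cv2.INTER_CUBIC)
cv2.imwrite('pics/c12.png',cv2.convertScaleAbs(np.hstack([a,b]),alpha=1.4))"
```

```text
time_s: 11.45
eef_pos: [0.5277, 0.1329, 0.0133]
eef_rot: [-0.0, 0.973, -0.231, -0.0]
wrist_force: [1.0, 0.2, -0.6]
opening: 1.0
grasp_force: 0.1
F est [0.53733029 0.22666501]
```

View pics/c12.png

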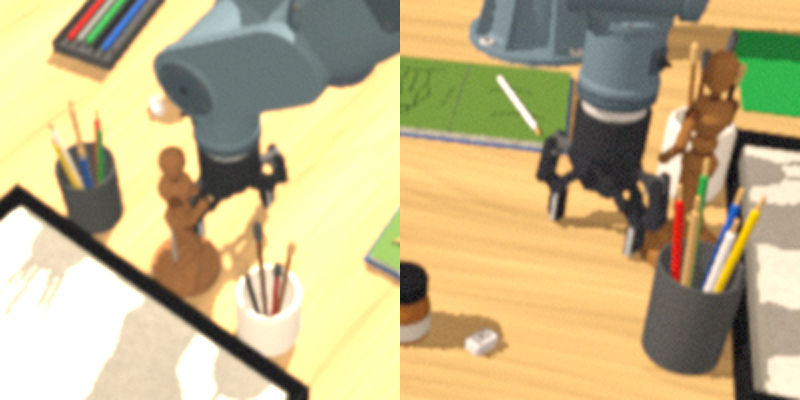

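In the side view (left) the disc's far edge is nearly at the tray face, between pot and jar, with both untouched. The remaining gap is about 10 mm by estimate. I'll creep in, watching the force.

```bash
python3 -m pendant '[[-0.06,-0.08,0,0],[-0.11,-0.17,0,0],[-0.17,-0.25,0,0],[-0.22,-0.33,0,0],[-0.28,-0.42,0,0],[-0.28,-0.42,0,0]]' | sed -n 1,4p; for i in 1 ; do python3 -m pendant '[[-0.05,-0.08,0,0],[-0.11,-0.17,0,0],[-0.11,-0.17,0,0]]' | sed -n 1,4p; done
```

```text
time_s: 12.05
eef_pos: [0.5272, 0.1375, 0.0133]
eef_rot: [-0.0, 0.973, -0.231, 0.0]
wrist_force: [-0.1, -1.4, 0.5]
time_s: 12.3
eef_pos: [0.527, 0.1395, 0.0133]
eef_rot: [-0.0, 0.973, -0.231, -0.0]
wrist_force: [0.9, -0.3, 0.1]
```

```bash
python3 -m pendant '[[-0.05,-0.08,0,0],[-0.08,-0.12,0,0],[-0.08,-0.12,0,0]]' | sed -n 1,4p
```

```text
time_s: 12.55
eef_pos: [0.5268, 0.1409, 0.0133]
eef_rot: [-0.0, 0.973, -0.231, 0.0]
wrist_force: [0.4, -1.1, 0.1]
```

```bash
python3 -m pendant '[[-0.05,-0.08,0,0],[-0.08,-0.12,0,0],[-0.08,-0.12,0,0]]' | sed -n 2,4p;python3 -m pendant '[[-0.05,-0.08,0,0],[-0.08,-0.12,0,0],[-0.08,-0.12,0,0]]' | sed -n 2,4p
```

```text
eef_pos: [0.5266, 0.1423, 0.0133]
eef_rot: [-0.0, 0.973, -0.231, -0.0]
wrist_force: [1.1, -0.4, -0.3]
eef_pos: [0.5265, 0.1438, 0.0133]
eef_rot: [-0.0, 0.973, -0.231, -0.0]
wrist_force: [-0.0, -1.3, -0.0]
```

```bash
python3 -m pendant '[[-0.05,-0.08,0,0],[-0.08,-0.12,0,0],[-0.08,-0.12,0,0]]' | sed -n 2,4p
```

```text
eef_pos: [0.5264, 0.1448, 0.0133]
eef_rot: [0.0, 0.973, -0.231, 0.0]
wrist_force: [0.6, -3.3, 0.1]
```

Force starts to rise (−3.3 N); one or two more small steps to confirm contact.

```bash
python3 -m pendant '[[-0.04,-0.07,0,0],[-0.04,-0.07,0,0]]' | sed -n 2,4p
```

```text
eef_pos: [0.5266, 0.1452, 0.0134]
eef_rot: [0.0, 0.973, -0.231, 0.0]
wrist_force: [1.8, -7.3, -0.2]
```

```bash
python3 -m pendant '[[-0.03,-0.05,0,0],[-0.03,-0.05,0,0]]' | sed -n 2,4p; python3 -c "
from h import *
print(ctrl.get_obs()['wrist_force'],ctrl.get_obs()['eef_pos'])"
```

```text
eef_pos: [0.5268, 0.1454, 0.0134]
eef_rot: [0.001, 0.973, -0.232, 0.001]
wrist_force: [2.3, -8.7, -0.3]
[ 2.26613443 -8.67448063 -0.26328622] [0.52684217 0.14541425 0.01344593]
```

Firm contact: force is up to 9 N and the TCP has stopped. Now back straight off and lift away.

```bash
python3 -m pendant '[[0.1,0.15,0,0],[0.3,0.4,0,0],[0.6,0.9,0,0],[1,1.5,0,0],[1.6,2.4,0,0],[2.4,3.6,0,0],[3.4,5.1,0,0],[4.4,6.6,0,0],[5.5,8.2,0,0],[5.5,8.2,0,0]]' | sed -n 1,4p; python3 -m pendant '[[0,0,-2,0],[0,0,-5,0],[0,0,-8,0],[0,1,-11,0],[0,2.5,-14,0],[0,5,-17,0],[0,8,-20,0],[0,11,-22,0],[0,14,-24,0],[0,17,-25,0],[0,19,-25,0],[0,19,-25,0]]' | sed -n 1,4p
python3 -c "
from h import *
im=save('side','d13.png');s=save('scene','s13.png')
a=cv2.resize(im[165:365,130:330,::-1],None,fx=2,fy=2,interpolation=cv2.INTER_CUBIC)
b=cv2.resize(s[120:320,290:490,::-1],None,fx=2,fy=2,interpolation=cv2.INTER_CUBIC)
cv2.imwrite('pics/c13.png',cv2.convertScaleAbs(np.hstack([a,b]),alpha=1.4))
o=cv2.imread('pics/s1.png')[:,:,::-1]
for n,(x0,y0,x1,y1) in dict(pot=(405,235,470,310),jar=(415,140,455,195),ink=(270,250,310,300),sharp=(320,280,345,300),eraser=(155,205,195,230),glass=(95,130,150,220)).items():
  print(n,np.abs(o[y0:y1,x0:x1].astype(float)-s[y0:y1,x0:x1]).mean().round(1))
print('disc face-side est',onz('side',223,295,.018))
"
```

```text
time_s: 14.47
eef_pos: [0.5393, 0.045, 0.0135]
eef_rot: [0.0, 0.973, -0.233, 0.001]
wrist_force: [0.0, -0.4, -0.3]
time_s: 15.47
eef_pos: [0.452, -0.124, 0.2644]
eef_rot: [0.001, 0.972, -0.233, 0.001]
wrist_force: [-0.5, -0.3, -0.5]
pot 4.3
jar 24.7
ink 2.4
sharp 1.7
eraser 1.8
glass 1.6
disc face-side est [0.52907233 0.22223828 0.018     ]
```

View pics/c13.png

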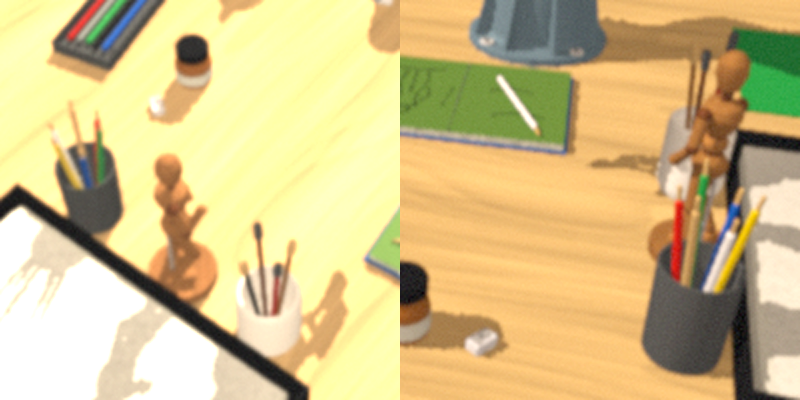

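The side view (left) shows the figure upright with its disc tucked against the tray's front rim, midway between pot and jar. In the scene view the other things stand as before; the jar's large picture difference is only the figure now in front of it. Robot is clear, so I'll hand in.

```bash
python3 -c "
from bench import workorder
print(workorder.hand_in())"
```

```text
the job is handed in; nothing more can be done
None
```

The lay figure was pushed by its base into the gap, stands upright with the disc against the front of the tray, nothing else on the desk visibly moved, and the job is handed in.

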